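Antistatic puff, then hold the sprung slide carrier out at the mark

ROBOT

A 6-joint arm with a two-finger parallel gripper is mounted at the origin on the work surface. World frame = base frame: x ahead of the robot, y to its left, z up, the work surface at z = 0. Lengths are in m, angles in degrees, forces in N, time in s.
With the tool pointing down it reaches from about 0.3 to 0.75 m from the base axis. Payload 8.5 kg.
Tool frame: the origin (TCP) lies midway between the tips of the shut fingers; the grasp point (between the pads) lies 19 mm behind it; z points along the fingers, y is the line along which they close (so a half turn about z gives the same grasp; the last joint's range is limited). The gripper opens to 88 mm and grips with 3 to 60 N. Pads are 18 mm wide; open, the fingers measure 123 mm over their backs; the gripper's body (75 mm by 187 mm) begins 45 mm behind the grasp point.
Start: joints at [53.382, 21.807, 74.336, -0, 83.858, -12.336], TCP at [0.226, 0.501, 0.239] pointing down, gripper open.
Joint ranges: [-178.18, 178.18], [-50.72, 133.34], [12.68, 142.11], [-81.47, 261.47], [9.98, 163.14], [-165.26, 165.26]. Speed limits (degrees/s): [136.94, 136.94, 180, 180, 180, 180].

INTERFACE

Orientations are given as a 3x3 rotation matrix whose columns are the frame's x, y, z axes.
In Python, from bench import bot, cam, probe_bus gives the robot as it stands (bot), with the cameras (cam) and the readings (probe_bus).
- The arm moves only by the tool tcp_steps, called as name(argument=value, ...) on one line, values as JSON. Schema: {"type":"object","properties":{"plan":{"type":"string"},"grip_force":{"type":"number"},"only":{"type":"string"},"quiet":{"type":"boolean"},"lines":{"type":"string"}},"required":["plan"],"additionalProperties":false}. plan is a string of 1 to 20 rows, one to a line, with the numbers parted by commas; each row has 5 numbers: the finger opening in m, then dx, dy, dz in fractions of the full range, 1 being 0.75 m, then a turn about the tool's z in normalised numbers (1 is 90 degrees); each row is the pose to reach, as a shift and turn from the pose commanded when the call began, along the tool's axes at that moment; what a row does not reach only later rows make up. A row lasts 1/10 s, in which the tool goes at most 0.05 m and 8.59 degrees, less where a joint would pass 70% of its speed; a pose out of reach is approached as far as the arm can. The fingers move at their own pace and stop on an object; grip_force is the grip in N (left out, the last holds). Time passes only in rows, so rows that do not move let the fingers close. The tool returns the time, the measured TCP pose, the force, the opening and the grip force at its end. only (a regular expression) keeps the lines of the reply that match it, lines (a string "A,B") keeps lines A to B, and quiet returns only ok. Shift and turn numbers lie between -1 and 1, and a call with a number outside is refused. Input that does not fit is refused with a message, and nothing moves.
- probe_bus.sense(): the state, without advancing time (a new reading comes with each control period).
- cam.read_camera(name): name is "side" or "top"; returns a dict with "pixels" (420x560x3 uint8, red, green, blue), "camera_matrix" (3x3 intrinsics, pixels), "rvec" (rotation vector, rad) and "tvec" (3), from world to camera coordinates, as OpenCV has them. Camera axes: x right, y down, z forward; pixel columns grow to the right and rows downward; lengths in m; the calibration is good to about 2 mm. A picture is of the moment at which its call begins. There is no depth.
- bot.hand_in(): hands the job in; it is judged then, once.
The state is a dict: "t": time; "joint_positions": joint angles; "qd": joint speeds; "tau": joint torques, N m; "eef_pos": TCP position; "tcp_rot": TCP orientation; "contact_force": force on the tool from outside, world axes, zero at the start; "torque": the same for the moment, N m; "gripper_width": finger opening in m; "grasp_force": force on a finger pad.
Only numpy, scipy, OpenCV 4.12 (cv2) and the standard library are available. Lean on these libraries where they do the work, as an engineer would, in place of code of your own. Each camera call takes 0.05 s, during which the arm holds its last target. There are 200 camera calls.

TASK

Settle the dust before the glass slide is uncovered: press the nozzle cap of the antistatic spray can (the can standing in the foot, with the spout) right down and let it spring back up, the slide carrier staying home meanwhile. Then pull the reader's spring-return slide carrier out by its upright grip block until its pointer lines up with the line on the rider on the scale rail (within 5 mm) and keep it there: the program finishes while the fingers are still holding it at the mark. Leave the rider and everything else on the bench where they stand.

Things in the scene. Friction and masses are not known exactly. Their poses are not given: they have to be found in the camera images.
- reader: slide reader, a white box fixed to the bench, 160 deep x 180 wide x 100 mm high. Origin: on the bench under the middle of its front face; x points from that face back into the box, y to its left, z up. Before the face a grey tongue lies 210 mm out on the bench, 12 mm high; on its left edge a scale rail, top 36 mm up, 78 mm left of the carrier's centre line.
- carriage (a joint): how far the reader's slide carrier is pulled out, in m: 0 fully home, up to 0.115 at its stop; it slides along the reader's -x. A spring draws it home: about 4.5 N at home, 50 N/m more as it comes out (7 to 9 N at the mark), so it runs back if let go. Little friction.
- pull_grip (a point): middle of the carrier's upright black grip block (14 mm along the reader's x, 30 mm along its y, from 36 to 110 mm above the bench); this point is 90 mm above the bench, 20 mm below the top; at home 75 mm in front of the reader's face. Fully open fingers have room on any side of it, with tips down to 70 mm above the bench. A thin steel pointer reaches from it left to the rail.
- pointer_tip (a point): tip of the pointer (4 mm wide, 42 mm above the bench), at the same distance along the reader's x as the grip block's middle, 66 mm to its left.
- mark (a point): the mark: the black line across the small white rider clipped over the dark rail (16 mm along the rail, with an upright fin at the back, top 60 mm up); this point is the line's end beside the pointer's path, 42 mm above the bench. The rider is stiff (40 N to shift it) and sits so that the carrier must come out 45 to 90 mm for the pointer to meet the line.
- cap (a joint): how far the spray can's nozzle cap is pressed, in m: 0 up, 0.008 fully down. Sprung: 2 N starts it, 6 N holds it fully down; it comes back up by itself.
- cap_top (a point): middle of the flat top of the white nozzle cap (32 mm across, 18 mm high, with a little spout on its side, visible stem below it), 186 mm above the bench when up.
- spray: antistatic spray: slim aluminium can, 56 mm across, with a paper label, held fast in a grey weighted foot 88 mm across that is fixed to the bench; upright; origin at its foot's underside centre, z up. It is the only can with a foot and a spout.
- refill: bystander: loose aluminium can like the spray but 182 mm high, with a wide white overcap, no foot and no spout; origin at its underside centre.
- reagent: bystander: loose amber glass bottle, 60 mm across, 150 mm high; origin at its underside centre.
- beaker: bystander: loose glass beaker, 70 mm across, 90 mm high; origin at its underside centre.
- dishes: bystander: loose stack of three dishes, 90 mm across, 48 mm high; origin at its underside centre.
- counter: bystander: loose black keypad counter, 80 x 130 x 30 mm; origin at its underside centre.
- slidebox: bystander: loose grey slide box, 80 x 100 x 35 mm; origin at its underside centre.

How it is judged (in metres and radians):
On the way, in this order (a step that is already met when the one before it is completed fails the run):
1. the nozzle cap is pressed down (6 of its 8 mm or more) with the slide carrier home (value of joint cap above 0.006 m and value of joint carriage below 0.005 m), for 0.05 s.
2. the cap is back up with the slide carrier still home (value of joint cap below 0.002 m and value of joint carriage below 0.005 m), for 0.1 s.
3. the fingers hold the carrier with its pointer at the mark (x of pointer_tip in the frame of mark between -0.005 and 0.005 m and contact force between the fingers and carriage above 1.5 N), for 0.3 s.
At the end, for the whole second after the job is handed in: The pointer is within 5 mm of the rider's line along the rail, the carrier still (under 10 mm/s) and held there by the fingers (more than 1.5 N on the carrier), and the nozzle cap is up (all of step 3 and velocity of joint carriage between -0.01 and 0.01 m/s and value of joint cap below 0.002 m); the arm keeps its last pose, push and grip.
It fails at once if a bystander is shifted by more than 25 mm or knocked over (distance of any of refill, reagent, beaker, dishes, counter, slidebox from where it was at the start of the episode above 0.025 m or angle between any of refill, reagent, beaker, dishes, counter, slidebox's own z axis and vertical above 0.5 rad).
It fails at once if the rider with the mark is shifted by more than 4 mm (distance of mark from where it was at the start of the episode above 0.004 m).
It also fails if it takes over 51 s, if anything falls off the work surface, if the arm or the gripper's body presses on something with over 40 N, if the wrist force passes 120 N, or if a joint passes its speed limit or range.

## Working session

There is one attempt and no reset: what is moved stays moved. The work goes in short steps, Python scripts to look and compute and a tool call to move; the robot and the scene stay as the last step left them, time stands still between calls to the robot, and variables do not carry over. Pictures are saved under pics/ and viewed, at most 10 in all, crops included, and the job is handed in when it is done.

```bash
ls; mkdir -p pics
```

Create h.py:
```python
from bench import bot, cam, probe_bus
import cv2, numpy as np
def snap(n,f):
    c=cam.read_camera(n); cv2.imwrite(f'pics/{f}.png',c['pixels'][:,:,::-1]); 
    np.savez(f'pics/{f}.npz',K=c['camera_matrix'],r=c['rvec'],t=c['tvec'])
def cal(f):
    d=np.load(f'pics/{f}.npz'); return d['K'],d['r'],d['t']
def back(f,uv,z):
    K,r,t=cal(f); R=cv2.Rodrigues(r)[0]; C=-R.T@t.ravel()
    d=R.T@np.linalg.inv(K)@np.array([*uv,1.]); return C+d*(z-C[2])/d[2]
def proj(f,p):
    K,r,t=cal(f); return cv2.projectPoints(np.array(p,float).reshape(-1,3),r,t,K,None)[0].reshape(-1,2)
```

Run:
```python
from h import *
snap('top','top0');snap('side','side0')
s=probe_bus.sense();print(s['t'],s['eef_pos'],s['tcp_rot'])
for n in('top0','side0'):
    K,r,t=cal(n);print(n,K[0,0],-cv2.Rodrigues(r)[0].T@t.ravel())
```

```text
bench.py
pics
0.1 [0.22601045 0.50112244 0.23820919] [[-9.11545222e-01  4.11199102e-01 -7.78798202e-04]
 [ 4.11199753e-01  9.11544623e-01 -1.07862265e-03]
 [ 2.66380646e-04 -1.30345496e-03 -9.99999115e-01]]
top0 523.7314568797673 [0.44973424 0.00598485 1.4979172 ]
side0 483.66710135521595 [ 0.16938367 -0.68572312  0.89862177]
```

View pics/top0.png

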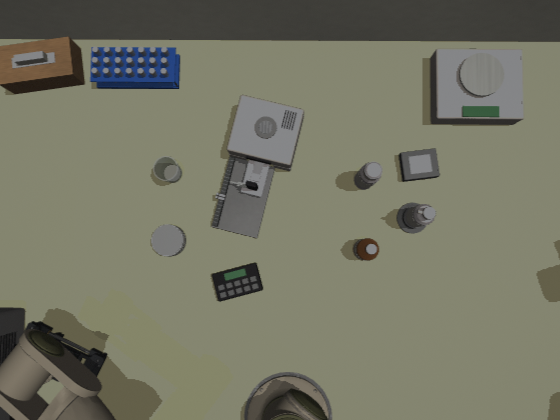

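View pics/side0.png

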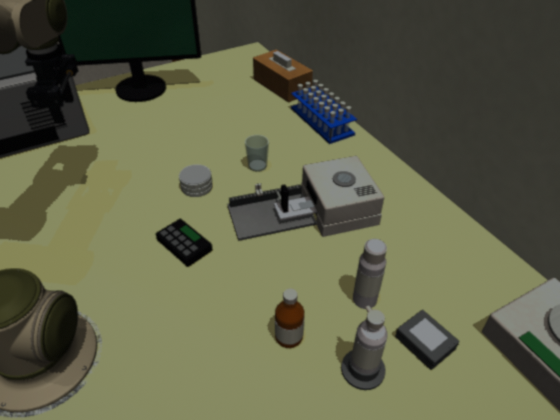

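The top view shows the reader at about (265,130), its grip at (252,185), the rider at (219,197), and the footed spray can at (413,217) with its cap near (427,213). The refill can is at (370,175) and the amber bottle at (367,249). I'll zoom in on these.

Run:
```python
import cv2,numpy as np
a=cv2.imread('pics/top0.png');b=cv2.imread('pics/side0.png')
f=lambda im,x,y,w,h,s:cv2.resize(np.clip(im[y:y+h,x:x+w]*1.6,0,255).astype('uint8'),None,fx=s,fy=s,interpolation=cv2.INTER_CUBIC)
cv2.imwrite('pics/c1.png',np.hstack([f(a,205,150,75,100,5),f(a,385,180,70,100,5)]))
cv2.imwrite('pics/c2.png',np.hstack([f(b,225,155,100,90,4),f(b,335,295,60,90,4)]))
```

```text
(no output)
```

View pics/c1.png

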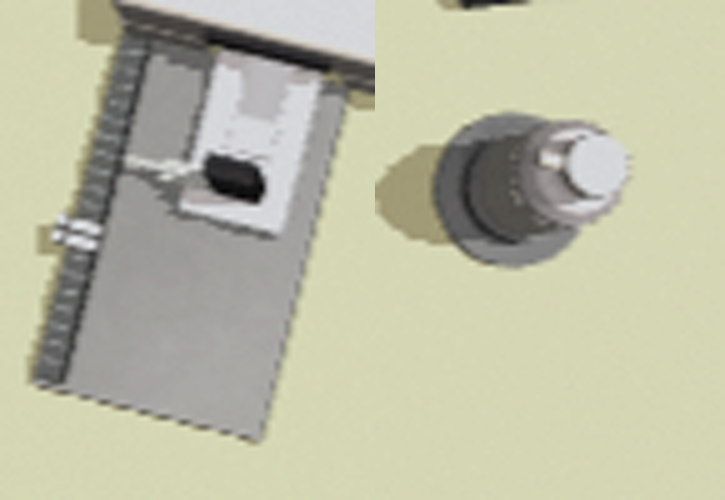

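View pics/c2.png

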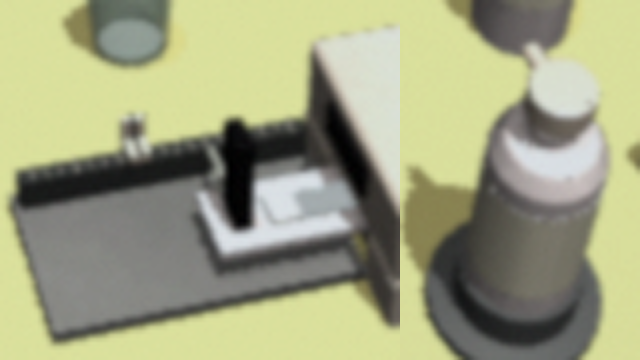

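Read from the crops:
- **Cap:** top disc at about (429.6,213.1) in the top view.
- **Grip block:** about (251.6,185) in the top view.
- **Pointer tip:** about (230.6,182) in the top view and (277.6,194.6) in the side view.
- **Rider line:** about (220–224,197) in the top view and (258.9,193) in the side view.

Next I'll fit positions to these.

Create fit.py:
```python
from h import *
from scipy.optimize import least_squares
def tri(pt,ps):
    f=lambda p:np.r_[proj('top0',p)[0]-pt,proj('side0',p)[0]-ps]
    r=least_squares(f,[.5,0,.1]);return r.x,r.fun
T=lambda x,y:(205+(x+.5)/5-.5,150+(y+.5)/5-.5)
S=lambda x,y:(225+(x+.5)/4-.5,155+(y+.5)/4-.5)
ct=(385+(225.5)/5-.5,180+168.5/5-.5); cs=(335+(163.5)/4-.5,295+88.5/4-.5)
print('cap',tri(ct,cs),back('top0',ct,.186),back('side0',cs,.186))
print('foot',back('top0',(412,217.6),.012))
print('pointer',tri(T(130,163),S(212,158)))
print('rider line',tri(T(88,234),S(137,150)))
print('gripbottom?',back('top0',T(235,172),.11))
obs=[('top0',(0,.09,.1),(229,150)),('top0',(0,-.09,.1),(292,167)),('top0',(.16,.09,.1),(241,97)),('top0',(.16,-.09,.1),(303,112)),
 ('side0',(0,.09,.1),(302,167.5)),('side0',(.16,.09,.1),(350,159)),('side0',(.16,-.09,.1),(380,206)),
 ('top0',(-.075,0.066,.042),T(130,163)),('side0',(-.075,.066,.042),S(212,158)),
 ('side0',(-.075,0,.11),S(236,122))]
def res(q):
    R=cv2.Rodrigues(np.array([0,0,q[2]]))[0]
    return np.concatenate([proj(n,R@np.array(p)+[q[0],q[1],0])[0]-uv for n,p,uv in obs])
r=least_squares(res,[.6,.1,0],loss='soft_l1');q=r.x
print(q,np.degrees(q[2]));print(res(q).reshape(-1,2).round(1))
R=cv2.Rodrigues(np.array([0,0,q[2]]))[0];o=np.array([q[0],q[1],0])
print('grip',R@[-.075,0,.09]+o)
for z,uv,n in((.042,T(95,237),'top0'),(.042,S(137,153),'side0'),(.06,T(60,228),'top0')): print('mark in reader',R.T@(back(n,uv,z)-o))
print('ptr',R.T@(back('top0',T(130,163),.042)-o),R.T@(back('side0',S(212,158),.042)-o))
for n,k,of in(('top0',5,(205,150)),('side0',4,(225,155))):
  P=proj(n,[R@np.array(p)+o for p in((-.082,.015,.11),(-.082,-.015,.11),(-.068,-.015,.11),(-.068,.015,.11))]);print(n,((P-of+.5)*k-.5).round())
```

```bash
python3 fit.py
```

```text
cap (array([ 0.55609146, -0.34814915,  0.18641123]), array([-0.3337279 ,  0.5350529 ,  0.43701693, -0.05257264])) [ 0.55747604 -0.34910141  0.186     ] [ 0.55558115 -0.34766544  0.186     ]
foot [ 0.55868747 -0.3465402   0.012     ]
pointer (array([0.65034204, 0.16807693, 0.03274567]), array([-0.16945115,  0.34531517,  0.36608043, -0.03636616]))
rider line (array([0.60714872, 0.19061747, 0.04133031]), array([-0.43403361,  0.9358942 ,  0.98318335, -0.09321974]))
gripbottom? [0.63645002 0.1027684  0.11      ]
[ 0.70244175  0.08379834 -0.23620123] -13.533333420480298
[[-1.9  2.3]
 [-0.4  1.4]
 [ 1.  -0.9]
 [ 3.  -0.2]
 [-0.6 -1.9]
 [ 7.2 -3.2]
 [ 5.2 -7.7]
 [ 0.3  1.8]
 [-0.9 -1.4]
 [ 0.2  3.9]]
grip [0.62952421 0.10134917 0.09      ]
mark in reader [-0.11551887  0.07670292  0.042     ]
mark in reader [-0.1211924   0.07819937  0.042     ]
mark in reader [-0.11681242  0.09418933  0.06      ]
ptr [-0.07030647  0.06824017  0.042     ] [-0.07421911  0.05979458  0.042     ]
top0 [[207. 191.]
 [261. 204.]
 [268. 179.]
 [214. 165.]]
side0 [[220. 124.]
 [233. 155.]
 [255. 151.]
 [241. 121.]]
```

Run:
```python
s=open('fit.py').read()
i=s.index('obs=[');j=s.index('def res')
s=s[:i]+"""obs=[('top0',(0,.09,.1),(229,150)),('top0',(0,-.09,.1),(292,167)),('top0',(.16,.09,.1),(241,97)),('top0',(.16,-.09,.1),(303,112)),
 ('side0',(0,.09,.1),S(313,45)),('top0',(-.075,0.066,.042),T(128,163)),('top0',(-.075,0,.11),T(230,172)),('side0',(-.075,0,.11),S(236,122))]
a=back('top0',T(260,438),.012)-back('top0',T(345,95),.012);print('len',np.linalg.norm(a),'yaw',np.degrees(np.arctan2(-a[1],-a[0])))
a=back('top0',T(68,380),.012)-back('top0',T(258,438),.012);print('w',np.linalg.norm(a),'yaw',np.degrees(np.arctan2(-a[0],a[1])))
a=back('top0',T(35,378),.036)-back('top0',T(122,35),.036);print('rail len',np.linalg.norm(a),'yaw',np.degrees(np.arctan2(-a[1],-a[0])))
"""+s[j:]
open('fit.py','w').write(s)
```

```bash
python3 fit.py
```

```text
cap (array([ 0.55609146, -0.34814915,  0.18641123]), array([-0.3337279 ,  0.5350529 ,  0.43701693, -0.05257264])) [ 0.55747604 -0.34910141  0.186     ] [ 0.55558115 -0.34766544  0.186     ]
foot [ 0.55868747 -0.3465402   0.012     ]
pointer (array([0.65034204, 0.16807693, 0.03274567]), array([-0.16945115,  0.34531517,  0.36608043, -0.03636616]))
rider line (array([0.60714872, 0.19061747, 0.04133031]), array([-0.43403361,  0.9358942 ,  0.98318335, -0.09321974]))
gripbottom? [0.63645002 0.1027684  0.11      ]
len 0.20228728077926164 yaw -13.017686372674449
w 0.11334424671943806 yaw -16.211969295664943
rail len 0.19999574729183459 yaw -12.978727058179222
[ 0.70613108  0.08635536 -0.24470038] -14.020298864963031
[[-2.7  0.7]
 [-1.4  0.3]
 [ 0.6 -2.4]
 [ 2.5 -1.2]
 [-0.5 -1.3]
 [-0.3  0.2]
 [ 0.3  1.1]
 [ 1.   2.7]]
grip [0.63336534 0.10452528 0.09      ]
mark in reader [-0.11912655  0.07234371  0.042     ]
mark in reader [-0.12481259  0.07379189  0.042     ]
mark in reader [-0.12056867  0.08981849  0.06      ]
ptr [-0.07384385  0.06426553  0.042     ] [-0.07768458  0.05578699  0.042     ]
top0 [[201. 183.]
 [255. 197.]
 [262. 172.]
 [208. 158.]]
side0 [[223. 120.]
 [236. 150.]
 [257. 146.]
 [244. 116.]]
```

Cap is at (0.556,-0.348,0.186), consistent with its foot and height. Grip is near (0.635,0.104), reader yaw about -13.3°, and the pull should be roughly 45–50 mm. First I'll go above the cap with the fingers shut.

The manual's scale: shifts go in shares of 0.75 m and turns go in shares of 90 degrees. Converting my numbers, -0.6507 m / 0.75 = -0.8676, -0.01 m / 0.75 = -0.0133, 79 degrees / 90 = 0.8778.

tcp_steps(plan="0,-0.04,-0.04,-0.0133,0.0889\n0,-0.0933,-0.0933,-0.0133,0.1778\n0,-0.1333,-0.1333,-0.0133,0.2667\n0,-0.1867,-0.1733,-0.0133,0.3556\n0,-0.2267,-0.22,-0.0133,0.4444\n0,-0.2733,-0.2667,-0.0133,0.5333\n0,-0.32,-0.3133,-0.0133,0.6222\n0,-0.3667,-0.36,-0.0133,0.7111\n0,-0.4133,-0.4067,-0.0133,0.8\n0,-0.46,-0.4533,-0.0133,0.8778\n0,-0.5067,-0.5,-0.0133,0.8778\n0,-0.5533,-0.5467,-0.0133,0.8778\n0,-0.6,-0.5933,-0.0133,0.8778\n0,-0.6467,-0.64,-0.0133,0.8778\n0,-0.6933,-0.68,-0.0133,0.8778\n0,-0.74,-0.7267,-0.0133,0.8778\n0,-0.78,-0.7667,-0.0133,0.8778\n0,-0.8267,-0.8133,-0.0133,0.8778\n0,-0.8676,-0.852,-0.0133,0.8778\n0,-0.8676,-0.852,-0.0133,0.8778", grip_force=20)

```text
t: 2.1
eef_pos: [0.5568, -0.353, 0.2462]
tcp_rot: [[0.233, 0.972, -0.002], [0.972, -0.233, 0.001], [0.0, -0.002, -1.0]]
contact_force: [0.4, 0.0, -1.0]
gripper_width: 0.0009
grasp_force: 0.0
```

tcp_steps(plan="0,0,0,0,0\n0,0,0,0,0")

```text
t: 2.3
eef_pos: [0.5564, -0.3476, 0.2489]
tcp_rot: [[0.229, 0.973, -0.0], [0.973, -0.229, 0.0], [0.0, -0.0, -1.0]]
contact_force: [-0.3, 0.8, -0.2]
gripper_width: 0.0006
grasp_force: 0.0
```

Run:
```python
from h import *
s=probe_bus.sense();print(s['tcp_rot'].round(4));R=s['tcp_rot'];print(R.T@(np.array([.5563,-.3484,.19])-s['eef_pos']))
```

```text
[[ 2.290e-01  9.734e-01 -3.000e-04]
 [ 9.734e-01 -2.290e-01  5.000e-04]
 [ 4.000e-04 -4.000e-04 -1.000e+00]]
[-0.00078585  0.000141    0.05887033]
```

In the tool's units: 0.0715 m / 0.75 = 0.0953, 0.068 m / 0.75 = 0.0907.

tcp_steps(plan="0,-0.0013,0,0.04,0\n0,-0.0013,0,0.0733,0\n0,-0.0013,0,0.0827,0\n0,-0.0013,0,0.0907,0\n0,-0.0013,0,0.0953,0\n0,-0.0013,0,0.0953,0\n0,-0.0013,0,0.0953,0")

```text
t: 3.0
eef_pos: [0.5566, -0.3492, 0.1792]
tcp_rot: [[0.229, 0.973, 0.002], [0.973, -0.229, -0.001], [-0.001, 0.002, -1.0]]
contact_force: [-1.3, 4.1, 5.6]
gripper_width: 0.0007
grasp_force: 2.8
```

Run:
```python
from h import *
snap('side','side1')
im=cv2.imread('pics/side1.png')[280:385,320:410];cv2.imwrite('pics/c3.png',cv2.resize(np.clip(im*1.6,0,255).astype('uint8'),None,fx=5,fy=5))
```

```text
(no output)
```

View pics/c3.png

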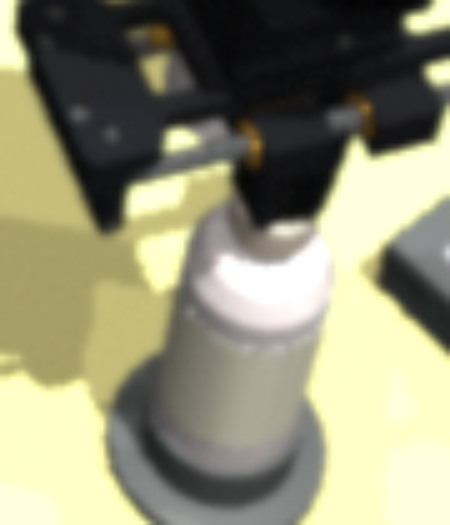

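The shut fingertips sit on the cap at crop (285,215), with 5.6 N upward, so it is nearly fully down. I'll push slightly further to confirm the stop, then lift.

In the tool's units: 0.003 m / 0.75 = 0.004, 0.002 m / 0.75 = 0.0027.

tcp_steps(plan="0,0,0,0.0027,0\n0,0,0,0.004,0\n0,0,0,0.004,0\n0,0,0,0.004,0")

```text
t: 3.45
eef_pos: [0.5568, -0.3495, 0.1783]
tcp_rot: [[0.229, 0.973, 0.004], [0.973, -0.229, -0.003], [-0.002, 0.004, -1.0]]
contact_force: [-5.0, 5.5, 16.3]
gripper_width: 0.0009
grasp_force: 8.0
```

tcp_steps(plan="0,0,0,-0.04,0\n0,0,0,-0.08,0\n0,0,0,-0.0867,0\n0.088,0,0,-0.0867,0\n0.088,0,0,-0.0867,0")

```text
t: 3.95
eef_pos: [0.5561, -0.3495, 0.2382]
tcp_rot: [[0.23, 0.973, -0.001], [0.973, -0.23, 0.001], [0.001, -0.001, -1.0]]
contact_force: [-1.0, -0.7, -1.2]
gripper_width: 0.0144
grasp_force: 0.0
```

Run:
```python
from h import *
s=probe_bus.sense();R=s['tcp_rot'];print(R.round(4))
print(R.T@(np.array([.635,.104,.19])-s['eef_pos']))
```

```text
[[ 2.297e-01  9.733e-01 -1.100e-03]
 [ 9.733e-01 -2.297e-01  9.000e-04]
 [ 7.000e-04 -1.300e-03 -1.000e+00]]
[ 0.45944977 -0.02732288  0.04849194]
```

The force rose to 16 N at the stop, so the cap was fully down. It's released now; next I'll move over the grip block.

In the tool's units: 0.4595 m / 0.75 = 0.6127, 0.045 m / 0.75 = 0.06.

tcp_steps(plan="0.088,0.06,-0.004,0,0\n0.088,0.12,-0.008,0,0\n0.088,0.18,-0.012,0,0\n0.088,0.24,-0.016,0,0\n0.088,0.3,-0.02,0,0\n0.088,0.36,-0.024,0,0\n0.088,0.42,-0.028,0,0\n0.088,0.48,-0.032,0,0\n0.088,0.54,-0.0347,0,0\n0.088,0.5933,-0.0364,0,0\n0.088,0.6127,-0.0364,0.0267,0\n0.088,0.6127,-0.0364,0.08,0\n0.088,0.6127,-0.0364,0.1067,0\n0.088,0.6127,-0.0364,0.1067,0\n0.088,0.6127,-0.0364,0.1067,0")

```text
t: 5.45
eef_pos: [0.6354, 0.1037, 0.1592]
tcp_rot: [[0.23, 0.973, -0.001], [0.973, -0.23, -0.0], [-0.0, -0.001, -1.0]]
contact_force: [0.4, -0.5, -0.2]
gripper_width: 0.0883
grasp_force: 0.0
```

Run:
```python
from h import *
snap('side','side2');snap('top','top2')
f=lambda im,x,y,w,h,s:cv2.resize(np.clip(im[y:y+h,x:x+w]*1.6,0,255).astype('uint8'),None,fx=s,fy=s,interpolation=cv2.INTER_CUBIC)
cv2.imwrite('pics/c4.png',np.hstack([f(cv2.imread('pics/side2.png'),225,100,110,140,4),f(cv2.imread('pics/top2.png'),205,130,80,140,4)]))
s=probe_bus.sense();print(s['eef_pos'],s['gripper_width'])
```

```text
[0.63586691 0.1036473  0.16056797] 0.08783829961655397
```

View pics/c4.png

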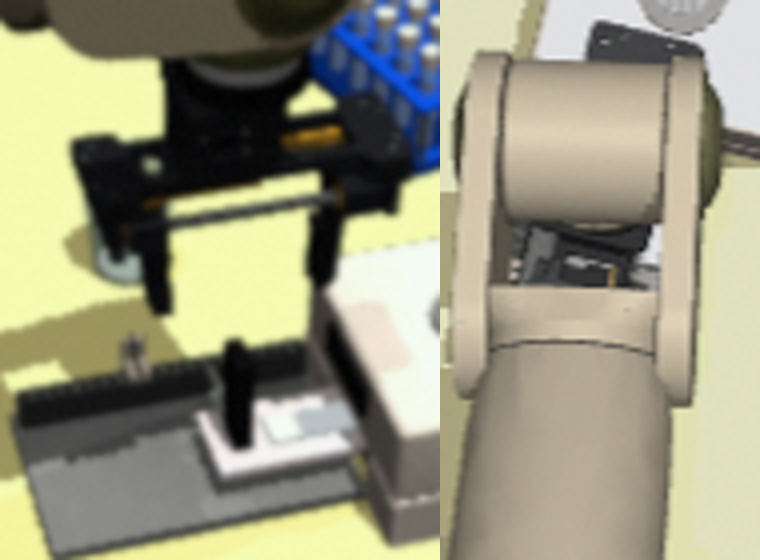

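The open fingers straddle the grip block (side view: fingers at crop x 155 and 320, block at 238). I'll lower to a tip height of 75 mm and close.

In the tool's units: 0.085 m / 0.75 = 0.1133, 0.08 m / 0.75 = 0.1067.

tcp_steps(plan="0.088,0,0,0.04,0\n0.088,0,0,0.08,0\n0.088,0,0,0.1067,0\n0.088,0,0,0.1133,0\n0.088,0,0,0.1133,0\n0,0,0,0.1133,0\n0,0,0,0.1133,0\n0,0,0,0.1133,0\n0,0,0,0.1133,0\n0,0,0,0.1133,0\n0,0,0,0.1133,0\n0,0,0,0.1133,0", grip_force=30)

```text
t: 6.75
eef_pos: [0.6353, 0.1038, 0.0742]
tcp_rot: [[0.23, 0.973, -0.0], [0.973, -0.23, 0.0], [-0.0, -0.0, -1.0]]
contact_force: [0.1, -0.1, 0.1]
gripper_width: 0.0337
grasp_force: 0.0
```

tcp_steps(plan="0,0,-0.0133,0,0\n0,0,-0.0267,0,0\n0,0,-0.04,0,0\n0,0,-0.048,0,0\n0,0,-0.048,0,0\n0,0,-0.048,0,0")

```text
t: 7.35
eef_pos: [0.6012, 0.1117, 0.0742]
tcp_rot: [[0.23, 0.973, 0.002], [0.973, -0.23, -0.001], [-0.0, 0.003, -1.0]]
contact_force: [5.4, -1.4, -5.2]
gripper_width: 0.0142
grasp_force: 30.0
```

Run:
```python
from h import *
snap('side','side3')
f=lambda im,x,y,w,h,s:cv2.resize(np.clip(im[y:y+h,x:x+w]*1.8,0,255).astype('uint8'),None,fx=s,fy=s,interpolation=cv2.INTER_CUBIC)
cv2.imwrite('pics/c5.png',f(cv2.imread('pics/side3.png'),230,165,90,70,8))
```

```text
(no output)
```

View pics/c5.png

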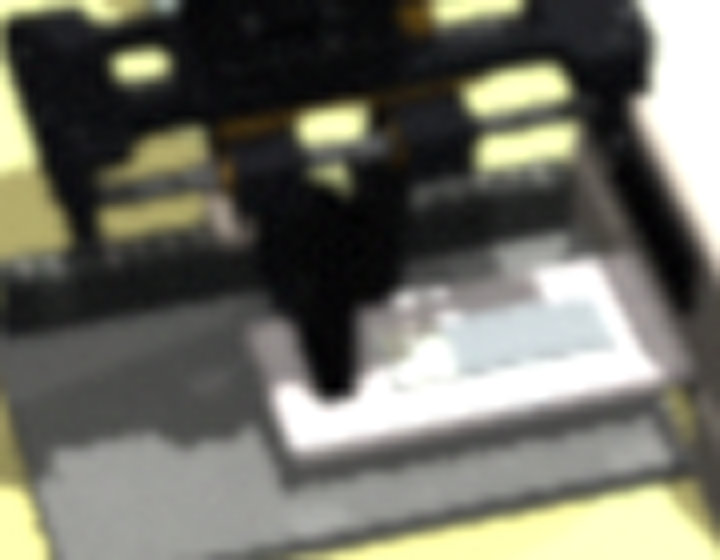

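The fingers hold the block (14.2 mm opening, 30 N), about 35 mm out. The pointer and rider are hidden behind the gripper in this view. I'll measure the carrier's travel from its near white corner (crop (290,450)) and get the required travel from the first images.

Create m.py:
```python
from h import *
import sys
th=np.radians(-13.3);X=np.array([np.cos(th),np.sin(th),0]);Y=np.array([-X[1],X[0],0])
def travel(f):
    a=cv2.imread('pics/side0.png',0);b=cv2.imread(f'pics/{f}.png',0)
    x,y=276,208;t=a[y:y+18,x:x+16]
    p0=back('side0',(284,216),.03)
    r=[]
    for d in np.arange(0,.1,.0005):
        s=(proj('side0',p0-d*X)-proj('side0',p0))[0]
        w=cv2.getRectSubPix(b,(16,18),(x+7.5+s[0],y+8.5+s[1]))
        r.append((cv2.matchTemplate(w,t,cv2.TM_CCOEFF_NORMED)[0,0],d))
    return max(r)
if __name__=='__main__':
    for n in sys.argv[1:]: print(n,travel(n))
    if len(sys.argv)>1: sys.exit()
    for n in('top0','side0'):
        g=cv2.imread(f'pics/{n}.png',0).astype('float32')
        tip=np.array([.6365,.103,.042])+.066*Y   # rough
        for off,lab in((-.004,'ptr'),(-.008,'ptr'),(.014,'rider'),(.017,'rider'),(.02,'rider')):
            ds=np.arange(-.012,.012,.001) if lab=='ptr' else np.arange(.032,.062,.001)
            v=[cv2.getRectSubPix(g,(1,1),tuple(map(float,proj(n,tip+off*Y-d*X)[0])))[0,0] for d in ds]
            print(n,lab,off,ds[0],np.int32(v))
```

```bash
python3 m.py;python3 m.py side0 side2 side3; python3 -c "
from h import *;s=probe_bus.sense();print(s['eef_pos'],s['contact_force'])"
```

```text
top0 ptr -0.004 -0.012 [ 96  96  96  96  96  96  96  99 104 110 115 119 121 114 105  97  86  75
  65  74  84  93  93  93]
top0 ptr -0.008 -0.012 [ 96  96  96  96  96  96  97  99 102 110 120 129 119 104  88  80  72  63
  65  67  71  80  88  94]
top0 rider 0.014 0.032 [ 70  65  61  61  61  68  88 109 123 128 132 125 110  94  92  98 107 117
 125 132 125 115 103  89  75  64  72  81  86  78]
top0 rider 0.017 0.032 [ 68  65  62  61  61  61  77 101 125 131 132 133 115  92  69  86 106 127
 130 132 131 114  95  78  71  65  64  69  73  72]
top0 rider 0.02 0.032 [ 70  69  68  66  67  69  71  91 111 128 127 126 122 101  82  74  95 116
 131 131 130 120  98  77  68  68  68  68  68  66]
side0 ptr -0.004 -0.012 [ 3  2  2  2  3  3  3  7 12 18 27 38 50 60 70 77 74 71 64 53 41 33 26 20]
side0 ptr -0.008 -0.012 [ 2  2  2  2  2  2  3  4  8 16 24 36 49 63 70 75 78 70 62 52 41 30 23 20]
side0 rider 0.014 0.032 [ 87  87  88  88  87  87  88  89  91  97 104 110 115 119 117 113 108 103
  99  99 105 112 117 118 118 110  98  87  82  78]
side0 rider 0.017 0.032 [108 108 109 110 111 112 113 114 115 117 119 122 124 123 120 117 110 103
  97 102 108 114 117 120 117 109 100  96  92  89]
side0 rider 0.02 0.032 [127 126 125 125 125 125 126 126 126 126 126 127 126 123 121 115 106  97
  97  99 102 108 113 115 111 106 103 102 100 104]
side0 (np.float32(1.0), np.float64(0.0))
side2 (np.float32(0.9976323), np.float64(0.0))
side3 (np.float32(0.9538067), np.float64(0.036000000000000004))
[0.60126369 0.11165217 0.07421506] [ 6.18770776 -2.098774   -4.30303876]
```

Both views give a required travel of 46.7 mm, and the carrier is now 36.0 mm out. That leaves about 10.7 mm to pull (the absolute estimate says 11.9).

In the tool's units: -0.011 m / 0.75 = -0.0147, -0.009 m / 0.75 = -0.012.

tcp_steps(plan="0,0,-0.0067,0,0\n0,0,-0.012,0,0\n0,0,-0.0147,0,0\n0,0,-0.0147,0,0\n0,0,-0.0147,0,0\n0,0,-0.0147,0,0\n0,0,-0.0147,0,0")

```text
t: 8.1
eef_pos: [0.5908, 0.1141, 0.0742]
tcp_rot: [[0.23, 0.973, 0.003], [0.973, -0.23, -0.001], [0.0, 0.003, -1.0]]
contact_force: [5.8, -1.7, -5.0]
gripper_width: 0.0138
grasp_force: 30.0
```

Run:
```python
from h import *
snap('side','side4');snap('top','top4')
f=lambda im,x,y,w,h,s:cv2.resize(np.clip(im[y:y+h,x:x+w]*1.8,0,255).astype('uint8'),None,fx=s,fy=s,interpolation=cv2.INTER_CUBIC)
cv2.imwrite('pics/c6.png',np.hstack([f(cv2.imread('pics/side4.png'),230,165,90,90,4),f(cv2.imread('pics/top4.png'),190,150,90,90,4)]))
```

```bash
python3 m.py side4
```

```text
side4 (np.float32(0.95365375), np.float64(0.0465))
```

View pics/c6.png

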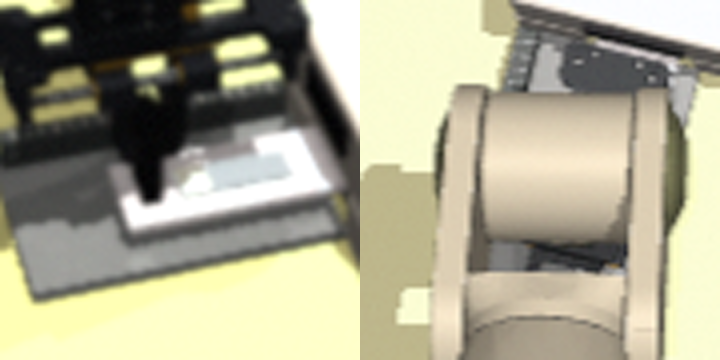

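The side view shows the fingers still on the block and the carrier 46.5 mm out against the required 46.7. The arm covers the rider in both views. I'll add a 0.5 mm trim, let it settle, then hand in.

In the tool's units: -0.0005 m / 0.75 = -0.0007.

tcp_steps(plan="0,0,-0.0007,0,0\n0,0,-0.0007,0,0\n0,0,-0.0007,0,0\n0,0,-0.0007,0,0\n0,0,-0.0007,0,0\n0,0,-0.0007,0,0")

```text
t: 8.8
eef_pos: [0.5903, 0.1142, 0.0742]
tcp_rot: [[0.23, 0.973, 0.003], [0.973, -0.23, -0.001], [0.0, 0.003, -1.0]]
contact_force: [6.8, -2.1, -4.2]
gripper_width: 0.0136
grasp_force: 30.0
```

```bash
python3 -c "
from bench import bot, cam, probe_bus
print(bot.hand_in())"
```

```text
the job is handed in; nothing more can be done
None
```

I pressed the cap down to its stop (16 N) and let it spring back, then handed in at 8.8 s with the fingers holding the carrier (30 N) about 47 mm out, against a measured 46.7 mm to the line; the arm hid the pointer and rider at the end, so their alignment is worked out from earlier images, and hand-in returned no verdict.

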